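Stand the slumped chocolate bars back in their display stands

ROBOT

A 7-joint arm with a two-finger parallel gripper is mounted at the origin on a cart in front of the work surface, level with it; the furniture and walls round the work are solid. World frame = base frame: x ahead of the robot, y to its left, z up, the work surface at z = 0. Lengths are in m, angles in rad, forces in N, time in s.
With the tool pointing down it reaches from about 0.425 to 0.925 m from the base axis. Payload 6.8 kg.
Tool frame: the origin (TCP) lies midway between the tips of the shut fingers; the grasp point (between the pads) lies 19 mm behind it; z points along the fingers, y is the line along which they close (so a half turn about z gives the same grasp; the last joint's range is limited). The gripper opens to 85 mm and grips with 20 to 120 N. Pads are 22 mm wide; open, the fingers measure 114 mm over their backs; the gripper's body (76 mm by 85 mm) begins 54 mm behind the grasp point. The pads swing forward as they close: fully open they stand 13 mm farther back than shut.
Start: joints at [1.079, 0.477, 0.022, 1.555, -0.011, 1.109, -0.083], TCP at [0.253, -0.626, 0.231] pointing down, gripper open.
Joint ranges: [-2.96, 2.96], [-0.34, 2.1], [-1.41, 1.46], [0.24, 2.44], [-1.37, 4.51], [0.17, 1.92], [-2.96, 2.96]. Speed limits (rad/s): [2.39, 2.39, 3.14, 3.14, 3.14, 3.14, 3.14].

INTERFACE

Orientations are given as a rotation vector (axis times angle).
In Python, from bench import r gives the robot as it stands. The module is installed in compiled form; this text tells all that it offers.
- The arm moves only by the tool apply_moves, never from a script. Its argument "rows" is a list of rows, each a list of 6 numbers: the shift along the tool's x, y, z scaled (see below), then the turn, a rotation vector about the tool's x, y, z scaled (see below). A call has 1 to 5 rows; each row is the pose to reach, as a shift and turn from the pose commanded when the call began, along the tool's axes at that moment; what a row does not reach only later rows make up. The controller multiplies each number of a shift by 0.25 m and each number of a turn by 90 degrees. A row lasts 1/8 s, in which the tool goes at most 62.5 mm and 10.7 degrees, less where a joint would pass 70% of its speed; a pose out of reach is approached as far as the arm can. A call with a number of a shift or a turn outside -1 to 1 is refused whole. A call with a gripper value outside its range is refused whole. "claw" is the opening, from 0 (shut) to 1 (fully open), set as the call begins (left out, the last holds). The fingers move at their own pace and stop on an object; "newtons" is the grip in N (left out, the last holds). Time passes only in rows, so rows that repeat a pose let the fingers close. It gives the time, the measured TCP pose, the force, the opening and the grip force at its end, in the units of the state.
- r.get_obs(): the state, without advancing time (a new reading comes with each control period).
- r.grab_frame(name): name is "scene" or "top" or "wrist"; returns a dict with "pixels" (480x640x3 uint8, red, green, blue), "intrinsics" (3x3 intrinsics, pixels), "eye" and "attitude" of the camera in the world. Camera axes: x right, y up, looking along -z (the intrinsics and any distortion apply to the point x, -y, -z); pixel columns grow to the right and rows downward; lengths in m; the calibration is good to about 2 mm. A picture is of the moment at which its call begins. There is no depth.
- r.hand_in(): hands the job in; it is judged then, once.
Trained networks look in a picture, given as the dict that the camera call returned (one of the last four; its "shot" number tells which), for a name from the list of things; names that differ only in an ending like _2 or _b are one class to them, and where a whole thing is asked for, a point or a joint stands for the part that bears it (a point fixed in the world has none). Each returns a list of dicts, best first, with "conf" (0 to 1); they miss things now and then, are a little off and sometimes report something else, mostly with a low value. They report only what shows in the picture. A call takes as long as a camera call.
- r.search_frame(picture, thing): "rect" ([left, top, width, height] in pixels, round what is visible of it).
- r.outline_of(picture, thing): "pixels" (480x640 bool, what is visible of it) and "rect" ([left, top, width, height] in pixels, round what is visible of it).
- r.landmark_of(picture, thing): "point" ([column, row] in pixels: a listed point, or the origin of a listed thing).
The state is a dict: "clock": time; "joints": joint angles; "qvel": joint speeds; "tau": joint torques, N m; "tcp_pos": TCP position; "orientation": TCP orientation; "contact_force": force on the tool from outside, world axes, zero at the start; "moment": the same for the moment, N m; "grip_width": finger opening in m; "gripper_force": force on a finger pad.
Only numpy, scipy, OpenCV 4.12 (cv2) and the standard library are available. Lean on these libraries where they do the work, as an engineer would, in place of code of your own. Each camera call takes 0.05 s, during which the arm holds its last target. There are 200 camera calls.

TASK

Two of the three dark chocolate bars have slumped forward, towards the robot, in their small wooden display stands. With the fingertips, push the top of each one gently back up and past upright, so that it comes to rest leaning on the rear wire loop of its own stand; only push: do not pinch a bar or lift it out of its groove. Leave the bar that already leans back and everything standing around as they are, and finish clear of everything.

Things in the scene. Friction and masses are not known exactly. Their poses are not given: they have to be found in the camera images.
- stand_a: fixed wooden display stand, base 106 x 130 x 16 mm with a groove 17 mm wide, 8 mm deep along its width. Origin: on the worktop under the groove's middle; x to the stand's rear (away from the robot within 0.35 rad), y along the groove, z up. In front two separate thin upright wires with black tips at x = -51, y = +-42 mm, 94 mm high, free between them
- stand_a_loop (a point): middle of the crossbar of the stand's rear steel wire loop, 84 mm wide, 8 mm thick, 34 mm behind the groove's middle, 102 mm above the worktop; a bar that rests on it leans back about 18 deg, its top edge about 45 mm behind the groove's middle and 156 mm up
- bar_a: dark brown chocolate bar 155 x 112 x 8 mm, 0.11 to 0.18 kg, on one 112 mm side in the groove of stand_a; at the start slumped forward 30 deg past upright on the two front wires, top edge 142 mm up; pushed at the top it turns about its foot in the groove, and from some 5 deg past upright falls back by itself. Origin: centre of its rear face; x to its top edge, y along its width, z out of its front face
- bar_a_top (a point): middle of the top edge of bar_a (mid-thickness)
- bar_a_foot (a point): middle of the lower edge of bar_a (mid-thickness), in the groove 8 mm above the worktop
- stand_b: fixed wooden display stand, base 106 x 130 x 16 mm with a groove 17 mm wide, 8 mm deep along its width. Origin: on the worktop under the groove's middle; x to the stand's rear (away from the robot within 0.35 rad), y along the groove, z up. In front two separate thin upright wires with black tips at x = -51, y = +-42 mm, 94 mm high, free between them
- stand_b_loop (a point): middle of the crossbar of the stand's rear steel wire loop, 84 mm wide, 8 mm thick, 34 mm behind the groove's middle, 102 mm above the worktop; a bar that rests on it leans back about 18 deg, its top edge about 45 mm behind the groove's middle and 156 mm up
- bar_b: dark brown chocolate bar 155 x 112 x 8 mm, 0.11 to 0.18 kg, on one 112 mm side in the groove of stand_b; at the start slumped forward 30 deg past upright on the two front wires, top edge 142 mm up; pushed at the top it turns about its foot in the groove, and from some 5 deg past upright falls back by itself. Origin: centre of its rear face; x to its top edge, y along its width, z out of its front face
- bar_b_top (a point): middle of the top edge of bar_b (mid-thickness)
- bar_b_foot (a point): middle of the lower edge of bar_b (mid-thickness), in the groove 8 mm above the worktop
- stand_c: fixed wooden display stand, base 106 x 130 x 16 mm with a groove 17 mm wide, 8 mm deep along its width. Origin: on the worktop under the groove's middle; x to the stand's rear (away from the robot within 0.35 rad), y along the groove, z up. In front two separate thin upright wires with black tips at x = -51, y = +-42 mm, 94 mm high, free between them
- stand_c_loop (a point): middle of the crossbar of the stand's rear steel wire loop, 84 mm wide, 8 mm thick, 34 mm behind the groove's middle, 102 mm above the worktop; a bar that rests on it leans back about 18 deg, its top edge about 45 mm behind the groove's middle and 156 mm up
- bar_c: dark brown chocolate bar 155 x 112 x 8 mm, 0.11 to 0.18 kg, on one 112 mm side in the groove of stand_c; already leans back on the rear loop: leave it alone. Origin: centre of its rear face; x to its top edge, y along its width, z out of its front face
- bar_c_top (a point): middle of the top edge of bar_c (mid-thickness)
- bar_c_foot (a point): middle of the lower edge of bar_c (mid-thickness), in the groove 8 mm above the worktop
- spice_jar: bystander: small steel dredger, 44 mm diameter, 91 mm high; origin under its centre
- nozzle_0: bystander: small pale metal piping nozzle, 27 mm diameter, 34 mm high; origin under its centre
- nozzle_1: bystander: small pale metal piping nozzle, 28 mm diameter, 36 mm high; origin under its centre
- masking_tape: bystander: yellowish roll of masking tape lying flat, 100 mm diameter, 25 mm high; origin under its centre
- sugar_jar: bystander: white screw-lid jar, 68 mm diameter, 134 mm high; origin under its centre

How it is judged:
At the end, for the whole second after the job is handed in: All three bars rest in the groove of their own stand (foot within 15 mm of the groove's middle line and 25 mm of its centre, not turned over 0.2 rad), leaning back on the rear wire loop (top edge 20 to 75 mm behind the groove's middle line), at rest (x of bar_a_top in the frame of stand_a between 0.02 and 0.075 m and height (world z) of each of bar_a_top, bar_b_top, bar_c_top above 0.135 m and x of bar_a_foot in the frame of stand_a between -0.015 and 0.015 m and y of bar_a_foot in the frame of stand_a between -0.025 and 0.025 m and height (world z) of each of bar_a_foot, bar_b_foot, bar_c_foot below 0.02 m and angle between the y axis of bar_a and the y axis of stand_a, either way round below 0.2 rad and linear speed of each of bar_a, bar_b, bar_c below 0.03 m/s and angular speed of each of bar_a, bar_b, bar_c below 0.3 rad/s and x of bar_b_top in the frame of stand_b between 0.02 and 0.075 m and x of bar_b_foot in the frame of stand_b between -0.015 and 0.015 m and y of bar_b_foot in the frame of stand_b between -0.025 and 0.025 m and angle between the y axis of bar_b and the y axis of stand_b, either way round below 0.2 rad and x of bar_c_top in the frame of stand_c between 0.02 and 0.075 m and x of bar_c_foot in the frame of stand_c between -0.015 and 0.015 m and y of bar_c_foot in the frame of stand_c between -0.025 and 0.025 m and angle between the y axis of bar_c and the y axis of stand_c, either way round below 0.2 rad); the robot touches nothing.
It fails at once if a slumped bar is lifted: its foot comes out of the groove (height (world z) of any of bar_a_foot, bar_b_foot above 0.026 m).
It fails at once if a bar is pinched or pressed hard (over 20 N) (contact force between the fingers and bar_a above 20 N or contact force between the fingers and bar_b above 20 N or contact force between the fingers and bar_c above 20 N).
It fails at once if the bar that already stood right is disturbed (moved over 15 mm) (distance of any of bar_c_top, bar_c_foot from where it was at the start of the episode above 0.015 m).
It fails at once if a bystander is pushed away (over 20 mm) or tipped (distance of any of spice_jar, nozzle_0, nozzle_1, masking_tape, sugar_jar from where it was at the start of the episode above 0.02 m or angle between any of spice_jar, nozzle_0, nozzle_1, masking_tape, sugar_jar's own z axis and vertical above 0.4 rad).
It also fails if it takes over 48 s, if anything falls off the work surface, if the arm or the gripper's body presses on something with over 40 N, if the wrist force passes 120 N, or if a joint passes its speed limit or range.

## Working session

There is one attempt and no reset: what is moved stays moved. The work goes in short steps, Python scripts to look and compute and a tool call to move; the robot and the scene stay as the last step left them, time stands still between calls to the robot, and variables do not carry over. Pictures are saved under pics/ and viewed, at most 10 in all, crops included, and the job is handed in when it is done.

Besides the shell and the picture viewer there is one more tool, called after "Emit:" as a command line: name --pt "numbers of a row" for each row, then --argument value for the rest. apply_moves: Moves the arm, as the interface text tells. Its arguments: {"type":"object","properties":{"rows":{"type":"array","items":{"type":"array","items":{"type":"number"}}},"claw":{"type":"number"},"newtons":{"type":"number"}},"required":["rows"]}

```bash
mkdir -p pics; cat > h.py <<'E'
import numpy as np, cv2
from scipy.spatial.transform import Rotation as R
from bench import r
def ray(f,p):
    K=np.array(f["intrinsics"]);d=np.linalg.inv(K)@[p[0],p[1],1.]
    A=np.array(f["attitude"]); A=A if A.shape==(3,3) else R.from_rotvec(A).as_matrix() if A.size==3 else R.from_quat(A).as_matrix()
    d=A@np.array([d[0],-d[1],-d[2]]);return np.array(f["eye"]),d
def at(f,p,z):
    e,d=ray(f,p);return e+d*(z-e[2])/d[2]
def save(f,n): cv2.imwrite(n,cv2.cvtColor(f["pixels"],cv2.COLOR_RGB2BGR))
E
python3 - <<'E'
from h import *
o=r.get_obs();print({k:o[k] for k in("clock","joints","tcp_pos","orientation","contact_force","grip_width")})
for c in("top","scene"):
    f=r.grab_frame(c);save(f,f"pics/{c}0.png");print(c,np.round(f["eye"],3),np.round(f["attitude"],3))
    for n,z in(("bar_a_top",.142),("bar_a_foot",.008),("stand_a",0),("stand_a_loop",.102),("spice_jar",0),("nozzle_0",0),("masking_tape",0),("sugar_jar",0)):
        for d in r.landmark_of(f,n):
            if d["conf"]>.3: print(n,round(d["conf"],2),np.round(d["point"]),np.round(at(f,d["point"],z),3))
E
```

```text
{'clock': 0.0, 'joints': array([ 1.07889937,  0.47781656,  0.02231965,  1.55645523, -0.01153669,
        1.10927706, -0.08312302]), 'tcp_pos': array([ 0.25253662, -0.62534328,  0.23031267]), 'orientation': array([-3.08218278e+00, -5.98835020e-01,  6.92677243e-04]), 'contact_force': array([-0.72808012,  0.17137188, -0.17282531]), 'grip_width': 0.08530860657532237}
top [ 0.387 -0.024  1.04 ] [ 0.165 -0.167 -1.519]
bar_a_top 0.93 [459. 282.] [ 0.505 -0.277  0.142]
bar_a_foot 0.95 [443. 254.] [ 0.582 -0.28   0.008]
stand_a 0.77 [191. 274.] [0.515 0.251 0.   ]
stand_a 0.64 [299. 262.] [0.553 0.025 0.   ]
stand_a 0.62 [445. 257.] [ 0.577 -0.287  0.   ]
stand_a_loop 0.85 [460. 231.] [ 0.61  -0.291  0.102]
spice_jar 0.71 [252. 211.] [0.66  0.133 0.   ]
nozzle_0 0.6 [375. 225.] [ 0.64  -0.136  0.   ]
nozzle_0 0.51 [373. 244.] [ 0.599 -0.132  0.   ]
masking_tape 0.76 [456. 188.] [ 0.732 -0.312  0.   ]
sugar_jar 0.66 [324. 172.] [ 0.757 -0.021  0.   ]
scene [-0.017  0.72   0.604] [ 0.49  -1.326 -2.145]
bar_a_top 0.77 [422. 204.] [ 0.51  -0.272  0.142]
bar_a_foot 0.92 [397. 245.] [ 0.579 -0.285  0.008]
stand_a 0.87 [400. 248.] [ 0.573 -0.289  0.   ]
stand_a 0.84 [333. 305.] [0.546 0.021 0.   ]
stand_a 0.55 [265. 367.] [0.518 0.247 0.   ]
stand_a_loop 0.95 [393. 208.] [ 0.602 -0.292  0.102]
spice_jar 0.84 [259. 306.] [0.666 0.118 0.   ]
spice_jar 0.41 [266. 361.] [0.527 0.234 0.   ]
nozzle_0 0.65 [341. 261.] [ 0.648 -0.141  0.   ]
nozzle_0 0.59 [353. 266.] [ 0.611 -0.138  0.   ]
masking_tape 0.94 [355. 228.] [ 0.735 -0.317  0.   ]
sugar_jar 0.71 [278. 265.] [ 0.756 -0.034  0.   ]
```

View pics/top0.png

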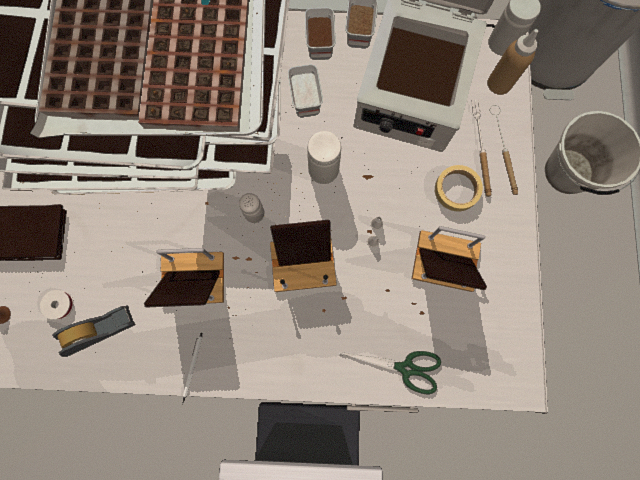

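View pics/scene0.png

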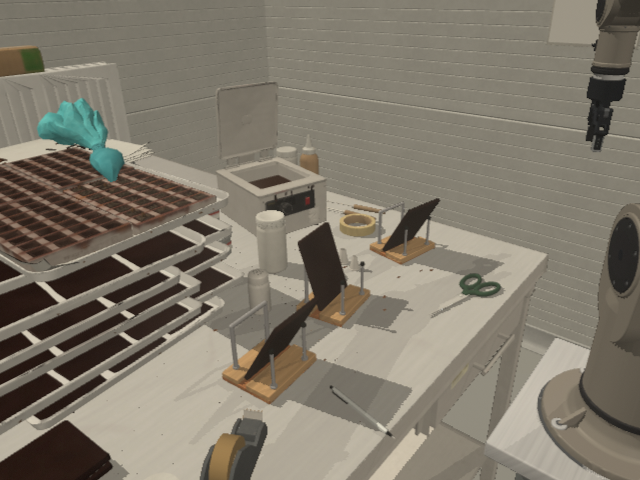

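```bash
python3 - <<'E'
from h import *
for c in("top","scene"):
    f=r.grab_frame(c)
    for n,z in(("bar_b_top",.142),("bar_c_top",.156),("bar_b_foot",.008),("stand_b_loop",.102)):
        for d in r.landmark_of(f,n): print(c,n,round(d["conf"],2),np.round(d["point"]),np.round(at(f,d["point"],z),3))
    for d in r.outline_of(f,"bar_a"):
        if d["conf"]>.2:
            m=d["pixels"].astype(np.uint8);q=cv2.minAreaRect(cv2.findNonZero(m));b=cv2.boxPoints(q)
            h=cv2.approxPolyDP(cv2.convexHull(cv2.findNonZero(m)),6,True)[:,0]
            print(c,round(d["conf"],2),d["rect"],h.tolist(),[np.round(at(f,p,.142)[:2],3).tolist() for p in h])
E
```

```text
top bar_b_top 0.89 [177. 305.] [0.441 0.233 0.142]
top bar_c_top 0.57 [299. 224.] [0.598 0.022 0.156]
top bar_b_foot 0.18 [457. 191.] [ 0.724 -0.312  0.008]
top stand_b_loop 0.83 [178. 254.] [0.54  0.254 0.102]
top 0.89 [419.8, 246.2, 65.6, 43.0] [[485, 288], [427, 277], [419, 250], [470, 259]] [[0.497, -0.323], [0.512, -0.217], [0.562, -0.203], [0.549, -0.297]]
top 0.84 [144.7, 269.9, 74.3, 37.7] [[219, 271], [204, 304], [144, 304], [167, 272]] [[0.506, 0.164], [0.445, 0.185], [0.44, 0.293], [0.5, 0.258]]
top 0.84 [274.7, 222.9, 57.5, 44.6] [[329, 259], [280, 264], [270, 227], [329, 220]] [[0.537, -0.037], [0.524, 0.053], [0.593, 0.076], [0.611, -0.034]]
scene bar_b_top 0.78 [296. 312.] [0.447 0.235 0.142]
scene bar_c_top 0.86 [314. 232.] [0.593 0.02  0.156]
scene bar_c_top 0.52 [267. 361.] [0.386 0.359 0.156]
scene bar_b_foot 0.92 [267. 362.] [0.52  0.241 0.008]
scene stand_b_loop 0.58 [247. 310.] [0.557 0.243 0.102]
scene 0.96 [295.5, 222.9, 51.0, 88.5] [[319, 310], [298, 243], [328, 222], [347, 285]] [[0.422, 0.209], [0.606, 0.055], [0.622, -0.06], [0.432, 0.122]]
scene 0.94 [387.8, 198.1, 53.4, 47.0] [[439, 200], [411, 238], [386, 248], [410, 209]] [[0.492, -0.32], [0.439, -0.103], [0.455, -0.035], [0.518, -0.231]]
scene 0.66 [248.2, 295.8, 68.6, 83.5] [[317, 296], [289, 344], [246, 378], [273, 329]] [[0.451, 0.18], [0.401, 0.302], [0.397, 0.389], [0.444, 0.29]]
```

The top view shows bar A slumped at about (455,270) and bar B slumped at about (180,288). Bar C leans back at (300,243). The nozzles (375,230), sugar jar, spice jar and tape stand behind the bars. The scene view agrees, and the approach side is free on both stands.

Plan: keep the fingers slightly open and the tool pointing down, with the tips at z≈0.115, which is above the 94 mm wires. Then push along each stand's x axis.

```bash
cat >> h.py <<'E'
def to(*ts):
    o=r.get_obs();p=np.array(o["tcp_pos"]);M=R.from_rotvec(o["orientation"])
    print(round(o["clock"],2),p.round(4),"F",np.round(o["contact_force"],1),"w",round(o["grip_width"],3))
    for x,y,z,yaw in ts:
        G=R.from_euler("z",yaw)*R.from_rotvec([np.pi,0,0])
        print(np.round(np.r_[M.inv().apply(np.array([x,y,z])-p)/.25,(M.inv()*G).as_rotvec()/(np.pi/2)],3).tolist())
E
python3 -c "
from h import *
to((.36,-.43,.23,-.13),(.453,-.268,.23,-.13),(.453,-.268,.115,-.13))"
```

```text
1.5 [ 0.2528 -0.6259  0.2313] F [-0.9 -0.9 -0.1] w 0.086
[0.691, -0.566, 0.005, 0.0, 0.0, 0.327]
[1.279, -1.028, 0.005, 0.0, 0.0, 0.327]
[1.279, -1.028, 0.465, 0.0, 0.0, 0.327]
```

Emit:
apply_moves --pt "0.691 -0.566 0.005 0 0 0.327" --pt "0.691 -0.566 0.005 0 0 0.327" --pt "0.691 -0.566 0.005 0 0 0.327" --pt "0.691 -0.566 0.005 0 0 0.327" --pt "0.691 -0.566 0.005 0 0 0.327" --claw 0.4

```text
clock: 2.12
tcp_pos: [0.3624, -0.427, 0.2303]
orientation: [-3.135, 0.194, -0.002]
contact_force: [-1.0, -0.3, -0.5]
grip_width: 0.0339
gripper_force: 0.0
```

```bash
python3 -c "
from h import *
to((.453,-.268,.23,-.13),(.453,-.268,.115,-.13))"
```

```text
2.12 [ 0.3624 -0.427   0.2303] F [-1.  -0.3 -0.5] w 0.034
[0.281, -0.676, 0.002, -0.001, -0.001, 0.004]
[0.281, -0.675, 0.462, -0.001, -0.001, 0.004]
```

Emit:
apply_moves --pt "0.28 -0.675 0.0 0 0 0" --pt "0.28 -0.675 0.0 0 0 0" --pt "0.28 -0.675 0.0 0 0 0" --pt "0.28 -0.675 0.46 0 0 0" --pt "0.28 -0.675 0.46 0 0 0"

```text
clock: 2.75
tcp_pos: [0.4516, -0.2725, 0.1141]
orientation: [3.134, -0.203, 0.003]
contact_force: [0.4, -1.4, -0.4]
grip_width: 0.0341
gripper_force: 0.0
```

```bash
python3 - <<'E'
from h import *
to((.453,-.268,.115,-.13))
for c in("top","wrist","scene"):
    f=r.grab_frame(c)
    if c!="top": save(f,f"pics/{c}1.png")
    for n,z in(("bar_a_top",.142),("bar_a_foot",.008),("stand_a_loop",.102),):
        for d in r.landmark_of(f,n): print(c,n,round(d["conf"],2),np.round(d["point"]),np.round(at(f,d["point"],z),3))
a=cv2.imread("pics/scene1.png")[150:290,330:510];b=cv2.imread("pics/wrist1.png")
cv2.imwrite("pics/m1.png",np.hstack([cv2.resize(a,(400,311)),cv2.resize(b,(400,311))]))
E
```

```text
2.75 [ 0.4516 -0.2725  0.1141] F [ 0.4 -1.4 -0.4] w 0.034
[0.003, -0.019, -0.004, 0.001, -0.001, 0.0]
top bar_a_top 0.78 [459. 285.] [ 0.5   -0.276  0.142]
top bar_a_foot 0.71 [444. 253.] [ 0.584 -0.282  0.008]
top bar_a_foot 0.36 [178. 251.] [0.562 0.282 0.008]
top stand_a_loop 0.97 [460. 229.] [ 0.616 -0.291  0.102]
top stand_a_loop 0.59 [196. 276.] [0.5   0.215 0.102]
wrist bar_a_top 0.94 [290. 190.] [ 0.503 -0.272  0.142]
wrist bar_a_foot 0.98 [307.  38.] [ 0.581 -0.285  0.008]
scene bar_a_top 0.61 [423. 206.] [ 0.502 -0.263  0.142]
scene bar_a_foot 0.8 [400. 244.] [ 0.577 -0.294  0.008]
scene stand_a_loop 0.59 [394. 208.] [ 0.601 -0.295  0.102]
```

View pics/m1.png

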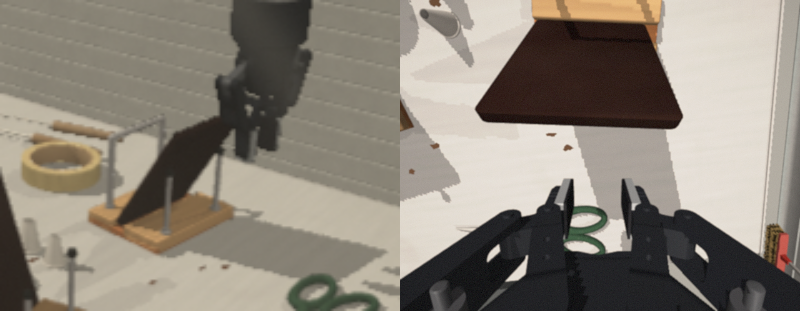

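The wrist view shows bar A straight ahead of the fingers and parallel to them. Its top edge runs at about (480–680,120), clear of the fingertips. I start the gentle push.

Emit:
apply_moves --pt "0.06 0 0 0 0 0" --pt "0.12 0 0 0 0 0" --pt "0.16 0 0 0 0 0" --pt "0.2 0 0 0 0 0" --pt "0.24 0 0 0 0 0"

```text
clock: 3.98
tcp_pos: [0.5113, -0.2796, 0.1149]
orientation: [-3.135, 0.204, 0.001]
contact_force: [-0.1, -0.1, 0.6]
grip_width: 0.0346
gripper_force: 0.1
```

Emit:
apply_moves --pt "0.03 0 0 0 0 0" --pt "0.06 0 0 0 0 0" --pt "0.09 0 0 0 0 0" --pt "0.12 0 0 0 0 0" --pt "0.14 0 0 0 0 0"

```text
clock: 4.6
tcp_pos: [0.5507, -0.2871, 0.1214]
orientation: [3.13, -0.204, 0.019]
contact_force: [-3.2, 0.3, 31.8]
grip_width: 0.0344
gripper_force: 4.1
```

```bash
python3 - <<'E'
from h import *
to((.581,-.284,.115,-.13))
for c in("top","wrist","scene"):
    f=r.grab_frame(c)
    if c!="top": save(f,f"pics/{c}2.png")
    for n,z in(("bar_a_top",.155),("bar_a_foot",.008),):
        for d in r.landmark_of(f,n): print(c,n,round(d["conf"],2),np.round(d["point"]),np.round(at(f,d["point"],z),3))
a=cv2.imread("pics/scene2.png")[150:290,330:510];b=cv2.imread("pics/wrist2.png")
cv2.imwrite("pics/m2.png",np.hstack([cv2.resize(a,(400,311)),cv2.resize(b,(400,311))]))
E
```

```text
4.6 [ 0.5507 -0.2871  0.1214] F [-3.2  0.3 31.8] w 0.034
[0.118, -0.028, 0.027, 0.003, -0.008, -0.0]
top bar_a_top 0.4 [179. 305.] [0.439 0.226 0.155]
top bar_a_foot 0.45 [443. 256.] [ 0.576 -0.28   0.008]
wrist bar_a_top 0.96 [295. 305.] [ 0.563 -0.281  0.155]
wrist bar_a_top 0.56 [316. 156.] [ 0.611 -0.295  0.155]
wrist bar_a_foot 0.85 [304. 193.] [ 0.579 -0.282  0.008]
scene bar_a_top 0.82 [403. 191.] [ 0.574 -0.291  0.155]
scene bar_a_top 0.72 [279. 336.] [0.413 0.308 0.155]
scene bar_a_top 0.2 [313. 232.] [0.598 0.017 0.155]
scene bar_a_foot 0.92 [398. 246.] [ 0.573 -0.282  0.008]
```

View pics/m2.png

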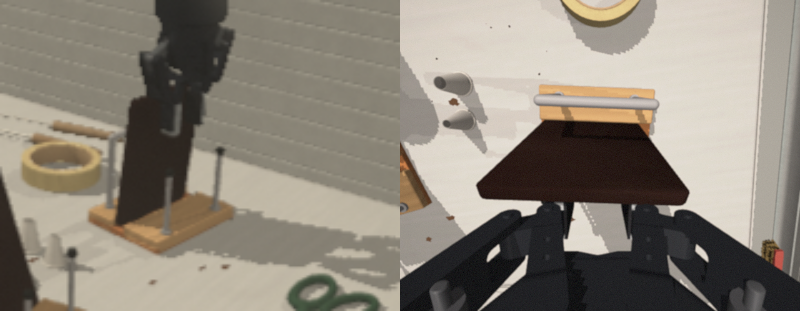

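Bar A is nearly upright, with its top edge at about (480–690,195) in the wrist half. The 32 N vertical reading means the top edge is wedged under the knuckles, so I raise the tool to relieve it.

Emit:
apply_moves --pt "0 0 -0.04 0 0 0" --pt "0 0 -0.08 0 0 0" --pt "0 0 -0.11 0 0 0" --pt "0 0 -0.11 0 0 0"

```text
clock: 5.55
tcp_pos: [0.546, -0.2843, 0.1436]
orientation: [3.134, -0.204, 0.003]
contact_force: [-0.4, 0.8, -0.7]
grip_width: 0.0342
gripper_force: 0.0
```

```bash
python3 - <<'E'
from h import *
to((.581,-.284,.142,-.13))
for c in("top","wrist","scene"):
    f=r.grab_frame(c)
    for n,z in(("bar_a_top",.16),("bar_a_foot",.008),):
        for d in r.landmark_of(f,n)[:1]: print(c,n,round(d["conf"],2),np.round(d["point"]),np.round(at(f,d["point"],z),3))
E
```

```text
5.55 [ 0.546  -0.2843  0.1436] F [-0.4  0.8 -0.7] w 0.034
[0.139, -0.019, 0.006, 0.0, -0.001, 0.0]
top bar_a_foot 0.74 [446. 257.] [ 0.575 -0.286  0.008]
wrist bar_a_top 0.92 [303. 283.] [ 0.559 -0.282  0.16 ]
wrist bar_a_foot 0.72 [306. 182.] [ 0.58  -0.281  0.008]
scene bar_a_top 0.68 [403. 191.] [ 0.568 -0.28   0.16 ]
scene bar_a_foot 0.63 [396. 248.] [ 0.574 -0.27   0.008]
```

Emit:
apply_moves --pt "0.03 0 0 0 0 0" --pt "0.06 0 0 0 0 0" --pt "0.09 0 0 0 0 0" --pt "0.12 0 0 0 0 0" --pt "0.14 0 0 0 0 0"

```text
clock: 6.62
tcp_pos: [0.5808, -0.2886, 0.1425]
orientation: [-3.135, 0.204, -0.0]
contact_force: [-0.4, 0.3, 0.0]
grip_width: 0.0339
gripper_force: 0.0
```

```bash
python3 - <<'E'
from h import *
to((.581,-.284,.142,-.13))
for c in("top","wrist","scene"):
    f=r.grab_frame(c)
    if c!="top": save(f,f"pics/{c}3.png")
    for n,z in(("bar_a_top",.16),("bar_a_foot",.008),):
        for d in r.landmark_of(f,n)[:1]: print(c,n,round(d["conf"],2),np.round(d["point"]),np.round(at(f,d["point"],z),3))
a=cv2.imread("pics/scene3.png")[150:290,330:510];b=cv2.imread("pics/wrist3.png")
cv2.imwrite("pics/m3.png",np.hstack([cv2.resize(a,(400,311)),cv2.resize(b,(400,311))]))
E
```

```text
6.62 [ 0.5808 -0.2886  0.1425] F [-0.4  0.3  0. ] w 0.034
[-0.001, -0.018, 0.002, -0.0, -0.0, 0.0]
top bar_a_top 0.29 [378. 226.] [ 0.6   -0.124  0.16 ]
top bar_a_foot 0.57 [441. 256.] [ 0.577 -0.276  0.008]
wrist bar_a_top 0.7 [307. 233.] [ 0.614 -0.291  0.16 ]
scene bar_a_top 0.81 [386. 189.] [ 0.607 -0.266  0.16 ]
scene bar_a_foot 0.58 [399. 246.] [ 0.571 -0.283  0.008]
```

View pics/m3.png

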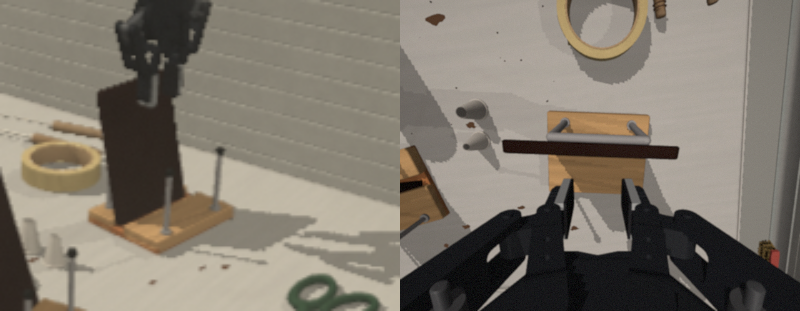

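Bar A has fallen back onto its loop; its top edge is at about (503–678,150), by the crossbar. Next I back off and go to B.

Emit:
apply_moves --pt "-0.2 0 0 0 0 0" --pt "-0.4 0 0 0 0 0" --pt "-0.5 0 -0.15 0 0 0" --pt "-0.5 0 -0.4 0 0 0" --pt "-0.5 0 -0.4 0 0 0"

```text
clock: 7.7
tcp_pos: [0.4587, -0.2739, 0.2479]
orientation: [3.131, -0.205, 0.015]
contact_force: [0.6, -0.7, -0.7]
grip_width: 0.0343
gripper_force: 0.0
```

```bash
python3 - <<'E'
from h import *
to((.45,-.06,.24,.0),(.425,.08,.24,.08),(.4,.23,.24,.09))
E
```

```text
7.7 [ 0.4587 -0.2739  0.2479] F [ 0.6 -0.7 -0.7] w 0.034
[-0.146, -0.844, 0.027, 0.002, -0.006, -0.083]
[-0.318, -1.386, 0.024, 0.003, -0.006, -0.134]
[-0.496, -1.968, 0.02, 0.003, -0.006, -0.14]
```

Emit:
apply_moves --pt "-0.03 -0.2 0.02 0 0 -0.03" --pt "-0.07 -0.44 0.02 0 0 -0.06" --pt "-0.12 -0.66 0.02 0 0 -0.083" --pt "-0.146 -0.844 0.02 0 0 -0.083" --pt "-0.16 -0.95 0.02 0 0 -0.083"

```text
clock: 8.32
tcp_pos: [0.4467, -0.0291, 0.2371]
orientation: [-3.141, -0.006, 0.001]
contact_force: [0.4, -0.3, -0.7]
grip_width: 0.0343
gripper_force: 0.0
```

```bash
python3 - <<'E'
from h import *
to((.4,.21,.24,.09))
E
```

```text
8.32 [ 0.4467 -0.0291  0.2371] F [ 0.4 -0.3 -0.7] w 0.034
[-0.183, -0.957, -0.011, -0.0, 0.0, -0.055]
```

Emit:
apply_moves --pt "-0.05 -0.23 -0.01 0 0 -0.02" --pt "-0.1 -0.46 -0.01 0 0 -0.04" --pt "-0.15 -0.7 -0.01 0 0 -0.055" --pt "-0.18 -0.95 -0.01 0 0 -0.055" --pt "-0.18 -0.95 -0.01 0 0 -0.055"

```text
clock: 8.95
tcp_pos: [0.4006, 0.2107, 0.2399]
orientation: [-3.136, -0.15, 0.0]
contact_force: [0.5, -0.7, -0.3]
grip_width: 0.0344
gripper_force: 0.0
```

```bash
python3 - <<'E'
from h import *
to((.4,.231,.122,.09))
for c in("top","wrist"):
    f=r.grab_frame(c)
    for n,z in(("bar_b_top",.142),("bar_b_foot",.008),("stand_b_loop",.102)):
        for d in r.landmark_of(f,n): print(c,n,round(d["conf"],2),np.round(d["point"]),np.round(at(f,d["point"],z),3))
    for d in r.outline_of(f,"bar_b"):
        if d["conf"]>.2:
            m=d["pixels"].astype(np.uint8)
            h=cv2.approxPolyDP(cv2.convexHull(cv2.findNonZero(m)),6,True)[:,0]
            print(c,round(d["conf"],2),h.tolist(),[np.round(at(f,p,.14)[:2],3).tolist() for p in h])
E
```

```text
8.95 [0.4006 0.2107 0.2399] F [ 0.5 -0.7 -0.3] w 0.034
[0.005, -0.08, 0.472, -0.002, 0.0, 0.004]
top bar_b_foot 0.6 [195. 270.] [0.524 0.242 0.008]
top stand_b_loop 0.67 [457. 235.] [ 0.603 -0.285  0.102]
top stand_b_loop 0.65 [180. 253.] [0.543 0.25  0.102]
top 0.93 [[497, 227], [471, 261], [420, 251], [438, 215]] [[0.613, -0.349], [0.546, -0.299], [0.56, -0.205], [0.631, -0.239]]
top 0.82 [[330, 258], [280, 264], [271, 226], [328, 221]] [[0.54, -0.038], [0.524, 0.053], [0.595, 0.074], [0.61, -0.032]]
top 0.78 [[219, 273], [204, 304], [168, 307], [150, 295], [170, 272]] [[0.502, 0.164], [0.445, 0.186], [0.437, 0.25], [0.457, 0.285], [0.5, 0.253]]
wrist bar_b_top 0.79 [271. 171.] [0.446 0.238 0.142]
wrist bar_b_foot 0.7 [287.  88.] [0.517 0.242 0.008]
wrist stand_b_loop 0.73 [270.  24.] [0.547 0.249 0.102]
wrist stand_b_loop 0.47 [577.  15.] [0.571 0.029 0.102]
wrist 0.8 [[340, 84], [346, 179], [192, 173], [231, 81]] [[0.505, 0.196], [0.444, 0.186], [0.439, 0.293], [0.501, 0.267]]
wrist 0.78 [[639, 0], [639, 25], [578, 68], [464, 73], [520, 0]] [[0.568, 0.018], [0.555, 0.013], [0.528, 0.044], [0.519, 0.117], [0.562, 0.091]]
```

Emit:
apply_moves --pt "0 -0.1 0 0 0 0.01" --pt "0 -0.1 0.2 0 0 0.01" --pt "0 -0.1 0.4 0 0 0.01" --pt "0 -0.1 0.47 0 0 0.01" --pt "0 -0.1 0.47 0 0 0.01"

```text
clock: 10.07
tcp_pos: [0.3992, 0.2299, 0.1214]
orientation: [3.138, 0.111, -0.004]
contact_force: [0.3, 0.1, 0.5]
grip_width: 0.0342
gripper_force: 0.0
```

Emit:
apply_moves --pt "0.05 0 0 0 0 0" --pt "0.09 0 -0.01 0 0 0" --pt "0.13 0 -0.03 0 0 0" --pt "0.17 0 -0.05 0 0 0" --pt "0.2 0 -0.06 0 0 0"

```text
clock: 10.7
tcp_pos: [0.4509, 0.2344, 0.1382]
orientation: [-3.139, -0.111, -0.001]
contact_force: [-0.2, -0.3, 0.1]
grip_width: 0.034
gripper_force: 0.1
```

Emit:
apply_moves --pt "0.03 0 -0.01 0 0 0" --pt "0.06 0 -0.02 0 0 0" --pt "0.09 0 -0.03 0 0 0" --pt "0.11 0 -0.03 0 0 0" --pt "0.13 0 -0.03 0 0 0"

```text
clock: 11.32
tcp_pos: [0.4825, 0.2365, 0.145]
orientation: [3.14, 0.112, -0.0]
contact_force: [0.2, -0.2, 0.1]
grip_width: 0.0344
gripper_force: 0.0
```

```bash
python3 - <<'E'
from h import *
to((.518,.243,.142,.07))
for c in("top","wrist","scene"):
    f=r.grab_frame(c)
    if c!="top": save(f,f"pics/{c}4.png")
    for n,z in(("bar_b_top",.16),("bar_b_foot",.008),):
        for d in r.landmark_of(f,n)[:2]: print(c,n,round(d["conf"],2),np.round(d["point"]),np.round(at(f,d["point"],z),3))
a=cv2.imread("pics/scene4.png")[250:410,200:400];b=cv2.imread("pics/wrist4.png")
cv2.imwrite("pics/m4.png",np.hstack([cv2.resize(a,(400,311)),cv2.resize(b,(400,311))]))
E
```

```text
11.32 [0.4825 0.2365 0.145 ] F [ 0.2 -0.2  0.1] w 0.034
[0.143, -0.016, 0.012, 0.0, 0.0, 0.001]
wrist bar_b_top 0.56 [302. 274.] [0.498 0.242 0.16 ]
scene bar_b_top 0.6 [270. 295.] [0.494 0.246 0.16 ]
scene bar_b_foot 0.8 [264. 362.] [0.522 0.245 0.008]
scene bar_b_foot 0.75 [394. 218.] [ 0.677 -0.426  0.008]
```

View pics/m4.png

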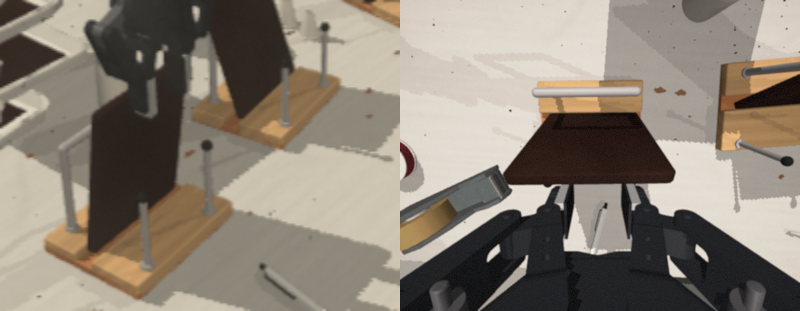

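Bar B is nearly upright and rests on both fingertips, top edge at about (507–673,175) in the wrist half, with no extra load. I push the last stretch.

Emit:
apply_moves --pt "0.03 0 0 0 0 0" --pt "0.06 0 0 0 0 0" --pt "0.09 0 0 0 0 0" --pt "0.12 0 0 0 0 0" --pt "0.15 0 0 0 0 0"

```text
clock: 12.4
tcp_pos: [0.5203, 0.2392, 0.145]
orientation: [-3.14, -0.112, -0.0]
contact_force: [-0.2, -0.3, 0.4]
grip_width: 0.034
gripper_force: 0.0
```

```bash
python3 - <<'E'
from h import *
to((.518,.243,.142,.07))
for c in("top","wrist","scene"):
    f=r.grab_frame(c)
    for n,z in(("bar_b_top",.156),("bar_b_foot",.008),):
        for d in r.landmark_of(f,n)[:2]: print(c,n,round(d["conf"],2),np.round(d["point"]),np.round(at(f,d["point"],z),3))
E
```

```text
12.4 [0.5203 0.2392 0.145 ] F [-0.2 -0.3  0.4] w 0.034
[-0.008, -0.016, 0.012, -0.0, -0.0, 0.001]
top bar_b_foot 0.87 [196. 271.] [0.521 0.239 0.008]
top bar_b_foot 0.73 [302. 226.] [0.63  0.023 0.008]
wrist bar_b_top 0.73 [299. 226.] [0.554 0.247 0.156]
wrist bar_b_top 0.25 [472.  61.] [0.617 0.191 0.156]
scene bar_b_top 0.73 [246. 286.] [0.55  0.246 0.156]
scene bar_b_top 0.23 [269. 360.] [0.386 0.356 0.156]
scene bar_b_foot 0.84 [265. 361.] [0.522 0.242 0.008]
```

The top of bar B is now about 33 mm behind the groove. I retreat and verify.

Emit:
apply_moves --pt "-0.2 0 0 0 0 0" --pt "-0.4 0 0 0 0 0" --pt "-0.45 0 -0.15 0 0 0" --pt "-0.45 0 -0.4 0 0 0" --pt "-0.45 0 -0.5 0 0 0"

```text
clock: 13.48
tcp_pos: [0.4082, 0.2322, 0.2737]
orientation: [-3.138, -0.113, -0.008]
contact_force: [-0.2, -0.4, -1.7]
grip_width: 0.0343
gripper_force: 0.0
```

```bash
python3 - <<'E'
from h import *
for c in("top","scene"):
    f=r.grab_frame(c);save(f,f"pics/{c}5.png")
    for n,z in(("bar_a_top",.156),("bar_a_foot",.008),("stand_a",0),("stand_a_loop",.102),("sugar_jar",0),("spice_jar",0),("nozzle_0",0)):
        for d in r.landmark_of(f,n)[:3]:
            if d["conf"]>.3:print(c,n,round(d["conf"],2),np.round(at(f,d["point"],z),3))
a=cv2.imread("pics/scene5.png")[170:410,210:450];b=cv2.imread("pics/top5.png")[160:340,130:500]
cv2.imwrite("pics/m5.png",np.hstack([cv2.resize(a,(300,300)),cv2.resize(b,(500,300))]))
E
```

```text
top bar_a_top 0.97 [ 0.613 -0.294  0.156]
top bar_a_foot 0.74 [ 0.578 -0.283  0.008]
top stand_a 0.77 [0.517 0.247 0.   ]
top stand_a 0.77 [0.55  0.022 0.   ]
top stand_a 0.62 [ 0.575 -0.283  0.   ]
top sugar_jar 0.8 [ 0.763 -0.015  0.   ]
top sugar_jar 0.5 [ 0.622 -0.312  0.   ]
top spice_jar 0.62 [0.655 0.133 0.   ]
top nozzle_0 0.55 [ 0.638 -0.138  0.   ]
top nozzle_0 0.43 [ 0.599 -0.132  0.   ]
scene bar_a_top 0.83 [ 0.623 -0.296  0.156]
scene bar_a_foot 0.6 [ 0.579 -0.284  0.008]
scene stand_a 0.92 [ 0.57  -0.277  0.   ]
scene stand_a 0.69 [0.511 0.252 0.   ]
scene stand_a 0.66 [0.534 0.229 0.   ]
scene sugar_jar 0.86 [ 0.749 -0.024  0.   ]
scene sugar_jar 0.43 [ 0.737 -0.321  0.   ]
scene spice_jar 0.56 [0.633 0.162 0.   ]
scene spice_jar 0.5 [ 0.576 -0.29   0.   ]
scene nozzle_0 0.75 [0.523 0.237 0.   ]
scene nozzle_0 0.52 [ 0.653 -0.147  0.   ]
scene nozzle_0 0.4 [ 0.608 -0.142  0.   ]
```

View pics/m5.png

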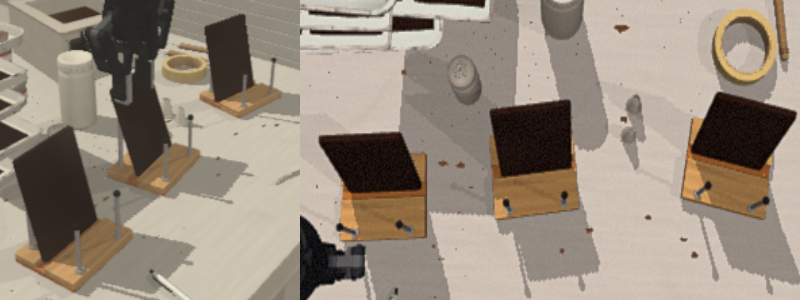

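All three bars now lean back in their grooves (top view at about (370,160), (532,137) and (742,132)). The bystanders are where they were and the arm is clear.

```bash
python3 -c "
from h import *
print(r.hand_in())"
```

```text
the job is handed in; nothing more can be done
None
```

Both slumped bars (A and B) now lean back on their rear loops with the arm clear, and the job is handed in with no verdict returned; while pushing bar A the wrist briefly read about 32 N upward with its top edge apparently under the gripper knuckles, so the 20 N finger limit may have been passed there.

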